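# Index the filter wheel to its drop pawl

### The arm

A 7-joint arm with a two-finger parallel gripper is mounted at the origin on a cart in front of the work surface, level with it; the furniture and walls round the work are solid. World frame = base frame: x ahead of the robot, y to its left, z up, the work surface at z = 0. Lengths are in m, angles in rad, forces in N, time in s.
With the tool pointing down it reaches from about 0.425 to 0.925 m from the base axis. Payload 6.8 kg.
Tool frame: the origin (TCP) lies at the very end of the fingers, on their centre line; the grasp point (between the pads) lies 19 mm behind it; z points along the fingers, y is the line along which they close (so a half turn about z gives the same grasp; the last joint's range is limited). The gripper opens to 85 mm and grips with 20 to 120 N. Pads are 22 mm wide; open, the fingers measure 114 mm over their backs; the gripper's body (76 mm by 85 mm) begins 54 mm behind the grasp point. The pads swing forward as they close: fully open they stand 13 mm farther back than shut.
Start: joints at [1.069, 0.477, 0.022, 1.555, -0.011, 1.109, -0.083], TCP at [0.259, -0.623, 0.231] pointing down, gripper open.
Joint ranges: [-2.96, 2.96], [-0.34, 2.1], [-1.41, 1.46], [0.24, 2.44], [-1.37, 4.51], [0.17, 1.92], [-2.96, 2.96]. Speed limits (rad/s): [2.39, 2.39, 3.14, 3.14, 3.14, 3.14, 3.14].

### API

Orientations are given as a unit quaternion [w, x, y, z].
In Python, from station import bot gives the robot as it stands.
- The arm moves only by the shell command python3 nudge.py FILE [FORCE], which reads ROWS from the file FILE. ROWS is a JSON list of rows, 1 to 20 of them, each of 5 numbers: dx, dy, dz in m, then a turn about the tool's z in rad, then the opening from 0.0 (shut) to 1.0 (fully open); each row shifts and turns the commanded pose from where the row before left it, along the tool's axes as they then stand; what a row does not reach is not made up. A row lasts 1/10 s, in which the tool goes at most 0.05 m and 0.15 rad, less where a joint would pass 70% of its speed; a pose out of reach is approached as far as the arm can. The fingers move at their own pace and stop on an object; FORCE is the grip in N (left out, the last holds). Time passes only in rows, so rows that do not move let the fingers close. It prints the time, the measured TCP pose, the force, the opening and the grip force at its end. Input that does not fit is refused with a message, and nothing moves.
- bot.get_obs(): the state, without advancing time (a new reading comes with each control period).
- bot.read_camera(name): name is "scene" or "side" or "wrist"; returns the picture (384x512x3 uint8, blue, green, red); there is no depth.
- bot.camera_info(name): a dict with "vertical_fov" (degrees; the focal length in pixels is half the picture's height over the tangent of half this angle, whatever the lens; pixels are square), "cx", "cy" (the principal point, pixels), "view" (4x4, takes a point from world to camera coordinates); the wrist camera has in their place "hand_eye" (4x4, takes a point from camera to tool coordinates, whose origin is the TCP and whose axes are the flange's). Camera axes: x right, y up, looking along -z (the intrinsics and any distortion apply to the point x, -y, -z); pixel columns grow to the right and rows downward; lengths in m; the calibration is good to about 2 mm. A picture is of the moment at which its call begins: read the wrist's pose just before it. camera_info takes no time and is no camera call.
- bot.hand_in(): hands the job in; it is judged then, once.
The state is a dict: "t": time; "q": joint angles; "joint_vel": joint speeds; "joint_torque": joint torques, N m; "eef_pos": TCP position; "tool_rot": TCP orientation; "contact_force": force on the tool from outside, world axes, zero at the start; "torque": the same for the moment, N m; "gripper_width": opening from 0.0 (shut) to 1.0 (fully open); "grasp_force": force on a finger pad.
Only numpy, scipy, OpenCV 4.12 (cv2) and the standard library are available. Lean on these libraries where they do the work, as an engineer would, in place of code of your own. Each camera call takes 0.05 s, during which the arm holds its last target. There are 200 camera calls.

### The job

Tip the parked pawl over so that it rests on top of the slotted filter wheel, then turn the wheel by pushing its edge lugs until the pawl drops into the slot, and keep pushing on lightly for a moment (about 10 N, never above 18 N on the wheel) so that the wall of the slot bears firmly against the pawl. Leave the wheel locked flat on its stand and the things round about where they are.

Things in the scene. Friction and masses are not known exactly. Their poses are not given: they have to be found in the camera images.
- index_stand: Fixed stand on the table. Origin: on the table top, on the wheel's upright axis; z up, x points from the axis to the pawl bracket. Base plate x -75 to 115 mm, y +-60 mm, 10 mm thick; on it a round seat (radius 44 mm, top at z 30 mm) with an upright spindle (radius 8 mm, top at z 56 mm).
- pin_mid (a point): Point of the stand at its x 90 mm, y 0, z 60 mm. The pawl swings in an x-z plane on a level pin in a bracket. The bracket is clamped on a cross slide, so pin and pawl lie up to 7 mm to either side (stand's y) of this point; the setting differs each time and is not reported, it has to be felt or seen. Bracket: x 81 to 107 mm, 42 mm wide, top at z 72 mm; it does not give way.
- wheel: Loose plain metal wheel, 0.35 kg, flat on the seat round the spindle (1 mm play); turns either way against light friction, no detent. Origin: centre of its underside, 30 mm over the table; z up, x points to its one slot. Disc of radius 58 mm, 20 mm thick. Six equal lugs stand out of its rim at 30, 90, 150, 210, 270 and 330 degrees from x. The dark round windows are only looks.
- slot (a point): Middle of the wheel's slot, at radius 50 mm, level with the wheel's top (50 mm over the table). The slot is radial, 14 mm wide, open at the rim, runs in to radius 38 mm and goes right through the wheel.
- lug (a point): Middle of the lug at 30 degrees from the wheel's x, at radius 67 mm, 10 mm above the wheel's underside. Each lug is 14 mm wide with straight flanks out to radius 69 mm and a rounded end at 76 mm; it reaches from the wheel's underside to 16 mm above it. Under the lugs are 20 mm of free air over the base plate.
- pawl (a joint): Hinge of the steel drop pawl, rad. 0 = parked: upright, leaning back 0.35 rad away from the wheel by its own weight. Grows as it is tipped to the wheel; past about 0.4 it falls on by itself. About 1.67 = its tooth rests on the wheel; 1.92 = fully dropped, 9 mm into the slot. No spring: 80 g drop in some 0.15 s, so a slot that passes fast is missed.
- tooth_mid (a point): Point of the stand at its x 50 mm, y 0, z 50 mm, where the middle of the pawl's tooth would come down with the bracket set in the middle. The tooth is 10 mm wide and spans x 44 to 56 mm. The pawl bar is 10 mm wide and thick, with a black ball of radius 8 mm 62 mm from the pin: parked, it is at x 111 mm, z 118 mm. In the slot it stops the wheel both ways.
- spare_cube: Black fluorescence filter cube, 38 mm, a bystander beside the stand. Origin: centre of its underside.
- lens_canister: Objective lens in its upright clear canister, 39 mm across, 64 mm tall, a bystander beside the stand. Origin: centre of its underside.
- bench_timer: Small white bench timer, 58x66x18 mm, a bystander. Origin: centre of its underside.
- oil_bottle: Small amber oil bottle, 29 mm across, 72 mm tall, a bystander. Origin: centre of its underside.
- glass_box: Small white box of cover glasses, 33x33x21 mm, a bystander. Origin: centre of its underside.
- fine_tweezers: Steel tweezers lying flat, 122 mm long, a bystander. Origin: centre of its underside.

How it is judged:
By the outcome, as a careful person would: the job done as asked, in the order asked, and still so for the second after the job is handed in, with the robot touching nothing.
It also fails if it takes over 64 s, if anything falls off the work surface, if the arm or the gripper's body presses on something with over 40 N, if the wrist force passes 120 N, or if a joint passes its speed limit or range.

## Working session

There is one attempt and no reset: what is moved stays moved. The work goes in short steps, Python scripts to look and compute and a shell command to move; the robot and the scene stay as the last step left them, time stands still between calls to the robot, and variables do not carry over. Pictures are saved under pics/ and viewed, at most 10 in all, crops included, and the job is handed in when it is done.

```bash
ls; mkdir -p pics
python3 - <<'E'
from station import bot
import cv2,numpy as np
o=bot.get_obs();print({k:np.round(v,3) for k,v in o.items()})
for n in("scene","side","wrist"):
    print(n,{k:(np.round(v,4).tolist() if not isinstance(v,str) else v) for k,v in bot.camera_info(n).items()})
a=bot.read_camera("scene");b=bot.read_camera("side")
cv2.imwrite("pics/scene.png",a);cv2.imwrite("pics/side.png",b)
cv2.imwrite("pics/s0.png",cv2.resize(a,(800,600),interpolation=cv2.INTER_CUBIC));cv2.imwrite("pics/d0.png",cv2.resize(b,(800,600),interpolation=cv2.INTER_CUBIC))
E
```

```text
nudge.py
pics
station.py
{'t': np.float64(0.0), 'q': array([ 1.069,  0.478,  0.022,  1.556, -0.011,  1.109, -0.083]), 'joint_vel': array([ 0.   ,  0.001,  0.001, -0.   ,  0.001,  0.002,  0.001]), 'joint_torque': array([-1.0000e-03, -5.9646e+01,  1.6080e+00, -2.8121e+01,  1.2000e-02,
        9.0000e-03,  0.0000e+00]), 'eef_pos': array([ 0.259, -0.623,  0.23 ]), 'tool_rot': array([-0.001,  0.981,  0.196, -0.   ]), 'contact_force': array([ 0.819, -0.054, -0.72 ]), 'torque': array([-0.023, -0.037, -0.061]), 'grasp_force': np.float64(0.0), 'gripper_width': np.float64(1.001)}
scene {'vertical_fov': 49.5991, 'cx': 256.2285, 'cy': 184.8491, 'view': [[-0.7814, -0.6238, -0.0157, 0.3061], [0.3666, -0.4793, 0.7974, -0.2971], [-0.505, 0.6173, 0.6033, -0.5971], [0.0, 0.0, 0.0, 1.0]]}
side {'vertical_fov': 43.7842, 'cx': 259.1069, 'cy': 192.6959, 'view': [[-0.9379, -0.3467, 0.0154, 0.4233], [0.1801, -0.4481, 0.8756, -0.2205], [-0.2967, 0.824, 0.4827, -0.6968], [0.0, 0.0, 0.0, 1.0]]}
wrist {'vertical_fov': 66.0935, 'cx': 251.1531, 'cy': 195.5295, 'hand_eye': [[0.0002, 0.9445, 0.3286, 0.0848], [1.0, -0.0003, 0.0001, 0.0], [0.0002, 0.3286, -0.9445, -0.1431], [0.0, 0.0, 0.0, 1.0]]}
```

View pics/s0.png

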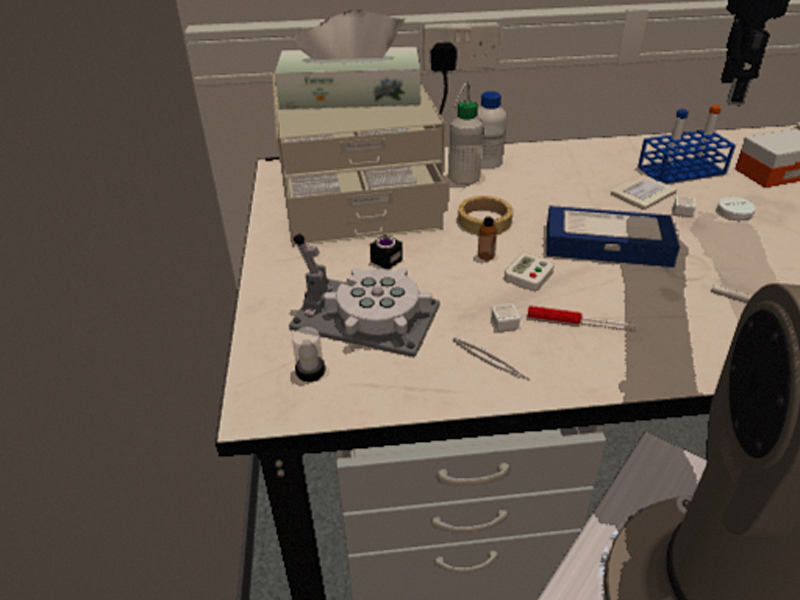

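View pics/d0.png

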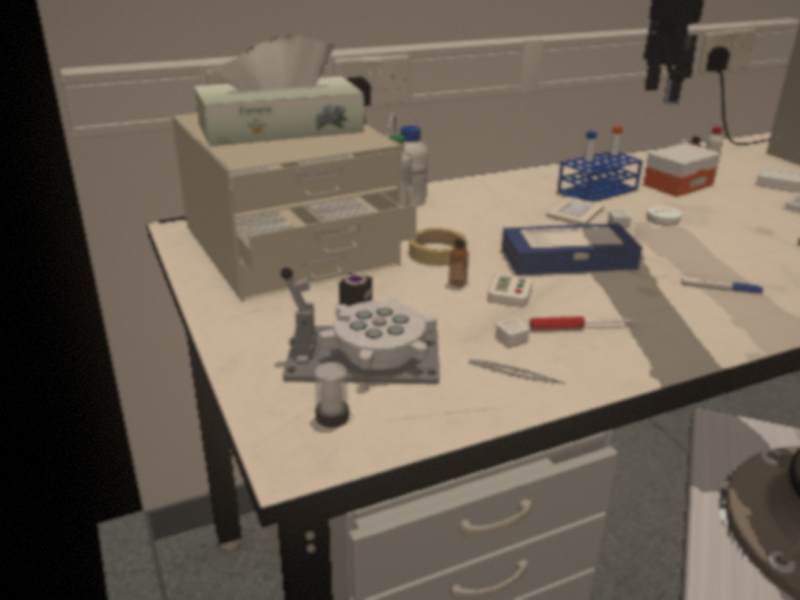

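Both views show the stand: spindle at about scene (379,291) / side (380,321), pawl ball at scene (299,240) / side (287,272) in the 800 px pictures. The slot isn't clear, so I'll triangulate.

```bash
cat > h.py <<'E'
from station import bot
import numpy as np, cv2
from scipy.spatial.transform import Rotation as R
def q2R(q): return R.from_quat([q[1],q[2],q[3],q[0]]).as_matrix()
def cam(n,o=None):
    c=bot.camera_info(n); f=192/np.tan(np.radians(c["vertical_fov"])/2)
    if n=="wrist":
        H=np.array(c["hand_eye"]); T=np.eye(4); T[:3,:3]=q2R(o["tool_rot"]); T[:3,3]=o["eef_pos"]; M=T@H
    else: M=np.linalg.inv(np.array(c["view"]))
    return f,c["cx"],c["cy"],M
def ray(C,u,v):
    f,cx,cy,M=C; d=M[:3,:3]@np.array([(u-cx)/f,-(v-cy)/f,-1]); return M[:3,3],d/np.linalg.norm(d)
def plane(C,u,v,z): p,d=ray(C,u,v); return p+d*(z-p[2])/d[2]
def tri(C1,a,C2,b):
    p,d=ray(C1,*a);q,e=ray(C2,*b); s=np.linalg.lstsq(np.c_[d,-e],q-p,rcond=None)[0]
    x,y=p+d*s[0],q+e*s[1]; return (x+y)/2,np.linalg.norm(x-y)
def proj(C,P):
    f,cx,cy,M=C; c=np.linalg.inv(M)@np.append(P,1); return np.array([cx+f*c[0]/-c[2],cy-f*c[1]/-c[2]])
E
python3 - <<'E'
from h import *
S=cam("scene");D=cam("side");k=512/800
def t(n,a,b): print(n,*map(lambda v:np.round(v,4),tri(S,np.array(a)*k,D,np.array(b)*k)))
t("ball",(299,240),(287,272));t("spindle",(379,291),(380,321))
print("spin scene plane .056",plane(S,379*k,291*k,.056),plane(D,380*k,321*k,.056))
for n,a in dict(near=(416,352),right=(440,308),left=(291,325)).items(): print(n,plane(S,*(np.array(a)*k),.01))
for n,a in dict(l=(286,377),r=(438,379)).items(): print("side",n,plane(D,*(np.array(a)*k),.005))
for n,a in dict(can=(309,374),cube=(386,263),bottle=(486,256),timer=(530,273),box=(505,325),drawer=(290,233),drawer2=(443,225)).items(): print(n,plane(S,*(np.array(a)*k),0))
E
```

```text
ball [ 0.6328 -0.0805  0.119 ] 0.0024
spindle [ 0.5329 -0.1293  0.0468] 0.0013
spin scene plane .056 [ 0.52395404 -0.11956312  0.056     ] [ 0.52772546 -0.1156854   0.056     ]
near [ 0.43796199 -0.09178898  0.01      ]
right [ 0.4674813  -0.18749086  0.01      ]
left [ 0.61194921 -0.02842635  0.01      ]
side l [ 0.61567267 -0.03021708  0.005     ]
side r [ 0.44332263 -0.0937824   0.005     ]
can [0.53003959 0.01906736 0.        ]
cube [ 0.61224087 -0.23893597  0.        ]
bottle [ 0.49443084 -0.35395921  0.        ]
timer [ 0.4135441 -0.3556128  0.       ]
box [ 0.37851498 -0.22266768  0.        ]
drawer [ 0.80375686 -0.20794383  0.        ]
drawer2 [ 0.60699967 -0.39021572  0.        ]
```

```bash
echo '[[0.033,-0.026,-0.002,0,0],[0.033,-0.026,-0.002,0,0],[0.033,-0.026,-0.002,0,0],[0.033,-0.026,-0.002,0,0],[0.033,-0.026,-0.002,0,0],[0.033,-0.026,-0.002,0,0],[0.033,-0.026,-0.002,0,0],[0.033,-0.026,0,0,0],[0.033,-0.026,0,0,0],[0.033,-0.026,0,0,0],[0.033,-0.026,0,0,0],[0.033,-0.026,0,0,0],[0.033,-0.026,0,0,0],[0.033,-0.026,0,0,0],[0,0,0,0,0],[0,0,0,0,0]]' > mv.in && python3 nudge.py mv.in
python3 - <<'E'
from h import *
o=bot.get_obs();a=bot.read_camera("wrist");print(o["eef_pos"],o["tool_rot"],o["t"])
np.save("pose.npy",np.r_[o["eef_pos"],o["tool_rot"]]);cv2.imwrite("pics/w1.png",a)
cv2.imwrite("pics/w1b.png",cv2.resize(a,(800,600),interpolation=cv2.INTER_CUBIC))
E
```

```text
t: 1.7
eef_pos: [0.546, -0.1089, 0.2448]
tool_rot: [-0.0, 0.98, 0.197, -0.0]
contact_force: [0.3, -2.0, -0.1]
gripper_width: -0.002
grasp_force: 0.0
[ 0.54600449 -0.10885078  0.24481776] [-1.82987042e-04  9.80414607e-01  1.96944049e-01 -4.53905316e-04] 1.7
```

View pics/w1b.png

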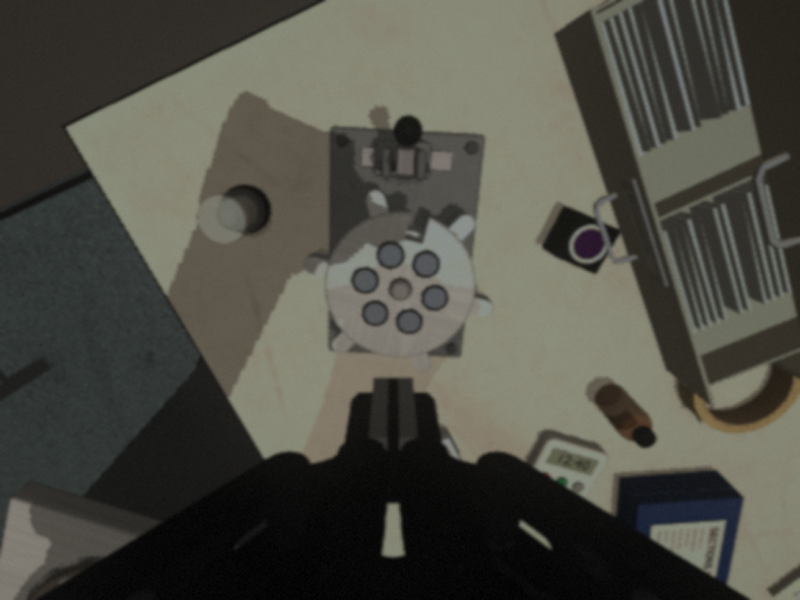

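The wrist view shows the wheel centre at (401,288), slot near (418,230), lugs at (377,203), (463,225), (483,305), (342,342), (316,262), ball at (407,131), and the plate corners. The canister lies left at (245,208) and the cube right at (578,238).

```bash
cat >> h.py <<'E'
def P(x): 
    return dict(eef_pos=x[:3],tool_rot=x[3:])
E
python3 - <<'E'
from h import *
W=cam("wrist",P(np.load("pose.npy")));k=512/800
pl=lambda u,v,z:plane(W,u*k,v*k,z)
c=[pl(*p,.01) for p in((332,127),(484,135),(460,356),(330,350))];c=np.array(c);print(c.round(4).tolist())
print("len",[np.linalg.norm(c[i]-c[(i+1)%4]).round(3) for i in range(4)])
a=W and cv2.imread("pics/w1.png")
# wheel top: ellipse from rim points
wc=pl(401,290,.056);print("spindle",wc, "rim L/R mid",(pl(326,285,.05)+pl(474,285,.05))/2, np.linalg.norm(pl(326,285,.05)-pl(474,285,.05)))
d=(c[0]-c[3]+c[1]-c[2])[:2];th=np.arctan2(d[1],d[0]);print("psi",np.degrees(th), "from y edges",np.degrees(np.arctan2(*(c[0]-c[1]+c[3]-c[2])[[1,0]]))-90)
print("centre from plate",(c.mean(0)[:2]-0.02*np.array([np.cos(th),np.sin(th)])))
R2=np.array([[np.cos(th),np.sin(th)],[-np.sin(th),np.cos(th)]])
o=wc[:2]
for n,u,v,z in(("ball",407,131,.118),("slot",418,230,.05),("lugA",377,201,.046),("lugB",465,225,.046),("lugC",484,305,.046),("lugE",342,342,.046),("lugF",314,262,.046),("can",245,208,.0),("canTop",223,219,.064),("cubeTop",588,245,.038),("cubebase",560,262,.0),("bracketL",375,160,.06),("bracketR",430,160,.06)):
    q=R2@(pl(u,v,z)[:2]-o);print(n,pl(u,v,z).round(4),q.round(4),np.degrees(np.arctan2(q[1],q[0])).round(1),np.linalg.norm(q).round(3))
# enlarged crop
cv2.imwrite("pics/w1c.png",cv2.resize(a[70:235,195:325],(600,762))[:600])
E
```

```text
[[0.6182, -0.0283, 0.01], [0.6579, -0.1381, 0.01], [0.4818, -0.2017, 0.01], [0.442, -0.0914, 0.01]]
len [np.float64(0.117), np.float64(0.187), np.float64(0.117), np.float64(0.187)]
spindle [ 0.53144297 -0.12181334  0.056     ] rim L/R mid [ 0.53314352 -0.12035988  0.05      ] 0.11308453481772471
psi 19.776927905661598 from y edges 19.87831575016888
centre from plate [ 0.53116534 -0.12165212]
ball [ 0.6339 -0.0806  0.118 ] [0.1104 0.0041] 2.1 0.11
slot [ 0.577  -0.1161  0.05  ] [ 0.0448 -0.01  ] -12.6 0.046
lugA [ 0.5843 -0.0805  0.046 ] [0.0637 0.021 ] 18.3 0.067
lugB [ 0.5933 -0.1471  0.046 ] [ 0.0496 -0.0447] -42.0 0.067
lugC [ 0.5425 -0.1881  0.046 ] [-0.012  -0.0661] -100.3 0.067
lugE [ 0.4698 -0.0965  0.046 ] [-0.0494  0.0447] 137.9 0.067
lugF [ 0.5236 -0.0535  0.046 ] [0.0157 0.067 ] 76.8 0.069
can [0.5312 0.0178 0.    ] [0.047  0.1314] 70.3 0.14
canTop [0.5334 0.0143 0.064 ] [0.0479 0.1274] 69.4 0.136
cubeTop [ 0.6152 -0.2426  0.038 ] [ 0.038 -0.142] -75.0 0.147
cubebase [ 0.592 -0.246  0.   ] [ 0.015  -0.1374] -83.8 0.138
bracketL [ 0.6107 -0.0688  0.06  ] [0.0925 0.0231] 14.0 0.095
bracketR [ 0.6251 -0.1032  0.06  ] [ 0.0944 -0.0142] -8.5 0.095
```

View pics/w1c.png

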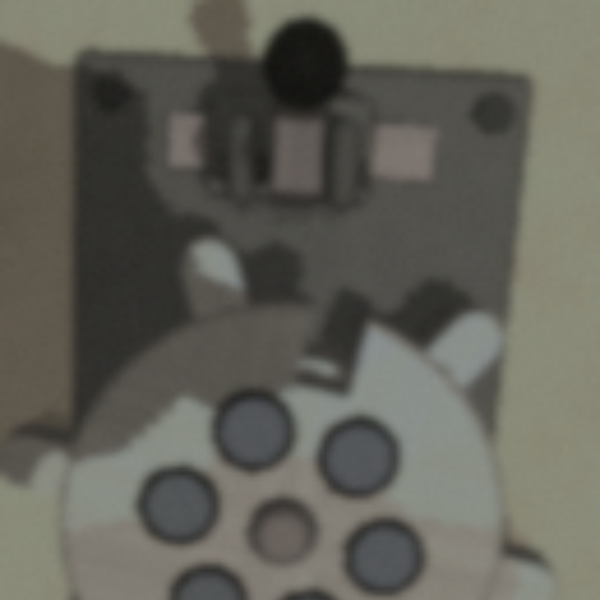

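The crop shows the slot at (335,340), about -12° in the stand frame, and the pawl and ball offset about +4 mm in y. So the wheel has to turn about +17° (ccw). Next I check how close the wall behind the bracket is.

Run:
```python
from h import *
k=512/800;S=cam("scene");D=cam("side");W=cam("wrist",P(np.load("pose.npy")))
for n,C,u,v in(("S",S,258,160),("S",S,220,445),("W",W,330,0),("W",W,65,125),("W",W,230,395),("D",D,150,222),("D",D,260,500)): print(n,plane(C,u*k,v*k,0).round(3))
# wall vertical edges: horizontal direction of plane through camera containing the two pixels
for C,a,b in((S,(182,20),(237,290)),(D,(37,0),(145,600))):
    p,d=ray(C,a[0]*k,a[1]*k);_,e=ray(C,b[0]*k,b[1]*k);n=np.cross(d,e);n/=np.linalg.norm(n);print("cam",p.round(3),"plane n",n.round(3))
# measure ball with mask in wrist, scene, side
for nm,f,C,(u,v) in(("w","pics/w1.png",W,(407,131)),("s","pics/scene.png",S,(299,240)),("d","pics/side.png",D,(287,272))):
    a=cv2.imread(f).max(2).astype(int);x,y=int(u*k),int(v*k);r=14 if nm=="w" else 7
    s=a[y-r:y+r,x-r:x+r];m=(s<(s.min()+45 if nm!="w" else 48)).astype(np.uint8)
    nn,l,st,ce=cv2.connectedComponentsWithStats(m);i=1+np.argmax(st[1:,4]);c=ce[i]+[x-r,y-r];print(nm,c,st[i]);print(plane(C,*c,.118).round(4))
o=bot.get_obs();c=np.array([.5313,-.1217]);th=np.radians(19.83);Rt=q2R(o["tool_rot"])
print("tool x heading",np.degrees(np.arctan2(Rt[1,0],Rt[0,0])))
```

```text
S [ 1.067 -0.367  0.   ]
S [0.529 0.167 0.   ]
W [0.698 0.004 0.   ]
W [0.539 0.167 0.   ]
W [ 0.356 -0.02   0.   ]
D [ 1.071 -0.374  0.   ]
D [0.543 0.159 0.   ]
cam [0.047 0.417 0.602] plane n [0.551 0.834 0.005]
cam [0.23  0.622 0.523] plane n [0.71  0.704 0.027]
w [259.77  84.9 ] [  0   6  24  20 300]
[ 0.6329 -0.0804  0.118 ]
s [191.22857143 153.02857143] [ 4  4  7  7 35]
[ 0.634  -0.0818  0.118 ]
d [183.24074074 174.92592593] [ 4  4  8  9 54]
[ 0.6345 -0.0807  0.118 ]
tool x heading 22.56472917826587
```

```bash
echo '[[0,0,0,0.048,0],[0.03,0.001,0,0,0],[0.03,0.001,0,0,0],[0.03,0.001,0,0,0],[0.03,0,0,0,0],[0,0,0,0,0],[0,0,0.034,0,0],[0,0,0.034,0,0],[0,0,0.034,0,0],[0,0,0.034,0,0],[0,0,0,0,0],[0,0,0,0,0]]' > mv.in && python3 nudge.py mv.in
cat >> h.py <<'E'
C0=np.array([.5313,-.1217]);TH=np.radians(19.83)
R2=np.array([[np.cos(TH),np.sin(TH)],[-np.sin(TH),np.cos(TH)]])
def st():
    o=bot.get_obs();Rt=q2R(o["tool_rot"]);p=R2@(o["eef_pos"][:2]-C0)
    F=R2@o["contact_force"][:2]
    print("t",round(float(o["t"]),2),"stand xy",p.round(4),"z",o["eef_pos"][2].round(4),"head",(np.degrees(np.arctan2(Rt[1,0],Rt[0,0]))-19.83).round(2),"Fstand",F.round(1),o["contact_force"][2].round(1))
E
python3 - <<'E'
from h import *
st();a=bot.read_camera("scene");b=bot.read_camera("side")
a=a[110:240,160:300];b=b[130:270,150:300]
cv2.imwrite("pics/t1.png",np.hstack([cv2.resize(a,(400,371)),cv2.resize(b,(400,371))]))
E
```

```text
t: 2.95
eef_pos: [0.6592, -0.0737, 0.1096]
tool_rot: [0.0, 0.985, 0.171, -0.001]
contact_force: [1.2, -0.0, 1.0]
gripper_width: -0.002
grasp_force: 0.0
t 2.95 stand xy [0.1367 0.0018] z 0.1096 head -0.12 Fstand [ 1.2 -0.5] 1.0
```

View pics/t1.png

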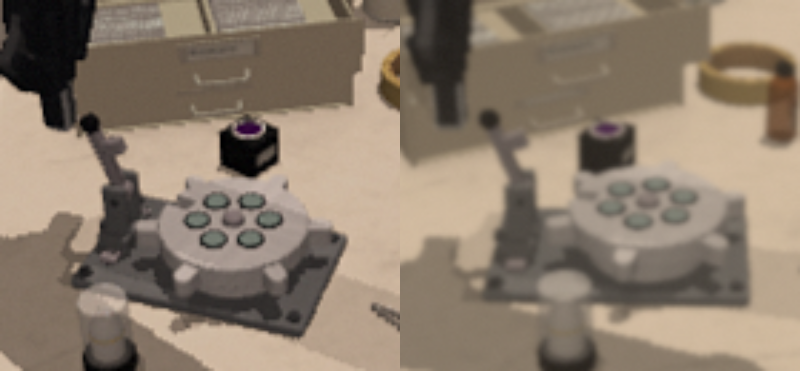

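Finger is right behind the ball at (90,122) left crop. Tip it.

```bash
echo '[[-0.008,-0.002,0,0,0],[-0.008,0,0,0,0],[-0.008,0,0,0,0],[-0.008,0,0,0,0],[-0.008,0,0,0,0],[-0.008,0,0,0,0],[0,0,0,0,0],[0,0,0,0,0],[0,0,-0.02,0,0],[0,0,-0.02,0,0],[0,0,0,0,0]]' > mv.in && python3 nudge.py mv.in
python3 - <<'E'
from h import *
st();a=bot.read_camera("scene");b=bot.read_camera("side")
a=a[110:240,160:300];b=b[130:270,150:300]
cv2.imwrite("pics/t2.png",np.hstack([cv2.resize(a,(400,371)),cv2.resize(b,(400,371))]))
E
```

```text
t: 4.15
eef_pos: [0.6165, -0.0862, 0.1521]
tool_rot: [0.001, 0.985, 0.172, 0.003]
contact_force: [0.1, 0.9, 0.3]
gripper_width: -0.003
grasp_force: 0.0
t 4.15 stand xy [0.0922 0.0045] z 0.1521 head -0.0 Fstand [0.4 0.8] 0.3
```

View pics/t2.png

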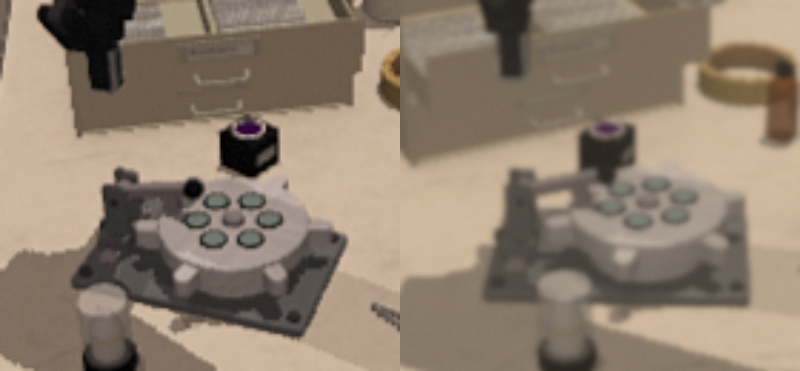

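The pawl now lies with its tooth on the wheel (ball at (193,187) in the left crop). Next I measure the fingertip thickness from w1 for the lug push.

Run:
```python
from h import *
o=P(np.load("pose.npy"));W=cam("wrist",o);T=q2R(o["tool_rot"])
for zz in(0,-.016,-.03):
  for xx in(.011,):
    for yy in(-.0145,-.0075,.0075,.0145): print(zz,yy,proj(W,o["eef_pos"]+T@np.array([xx,yy,zz])).round(1))
a=cv2.imread("pics/w1.png").max(2)
for r in range(238,300,6): print(r,a[r,215:290:2].tolist())
st()
```

```text
0 -0.0145 [224.3 237.5]
0 -0.0075 [237.2 237.5]
0 0.0075 [265.  237.6]
0 0.0145 [278.  237.6]
-0.016 -0.0145 [221.5 252.7]
-0.016 -0.0075 [235.8 252.7]
-0.016 0.0075 [266.5 252.7]
-0.016 0.0145 [280.8 252.7]
-0.03 -0.0145 [218.5 268.8]
-0.03 -0.0075 [234.2 268.8]
-0.03 0.0075 [268.  268.8]
-0.03 0.0145 [283.8 268.8]
238 [130, 131, 129, 131, 133, 132, 132, 133, 131, 132, 132, 133, 133, 132, 130, 129, 129, 128, 129, 131, 128, 129, 131, 131, 131, 129, 127, 124, 125, 127, 128, 129, 134, 137, 137, 137, 138, 137]
244 [132, 133, 130, 132, 132, 130, 132, 132, 130, 130, 131, 124, 74, 47, 44, 45, 42, 26, 22, 25, 40, 45, 43, 45, 64, 119, 128, 128, 127, 126, 132, 135, 137, 136, 137, 137, 135, 137]
250 [134, 132, 130, 131, 131, 133, 129, 117, 112, 111, 109, 98, 58, 45, 44, 43, 39, 23, 20, 21, 40, 44, 44, 44, 53, 92, 109, 109, 108, 119, 134, 137, 136, 135, 136, 135, 137, 136]
256 [131, 129, 127, 129, 120, 61, 24, 25, 23, 20, 21, 28, 42, 44, 44, 45, 39, 24, 20, 22, 36, 44, 44, 45, 43, 33, 19, 21, 19, 19, 22, 54, 122, 135, 135, 135, 135, 135]
262 [130, 130, 129, 130, 98, 29, 21, 19, 21, 18, 21, 32, 
[... 445 characters left out ...]
, 130, 122, 55, 19, 17, 17, 16, 16, 18, 21, 31, 39, 46, 52, 49, 40, 18, 13, 18, 36, 51, 51, 48, 42, 33, 23, 18, 18, 17, 16, 17, 17, 28, 72, 91, 91, 101]
286 [123, 74, 23, 19, 18, 16, 17, 14, 16, 16, 13, 15, 16, 14, 15, 29, 37, 19, 13, 18, 36, 29, 16, 12, 15, 17, 13, 15, 16, 16, 15, 16, 14, 15, 21, 69, 125, 126]
292 [27, 16, 17, 17, 17, 17, 14, 16, 12, 16, 13, 14, 16, 12, 11, 14, 13, 13, 12, 15, 12, 14, 15, 11, 12, 14, 13, 14, 15, 12, 15, 12, 16, 15, 11, 15, 25, 64]
298 [16, 14, 14, 14, 12, 13, 15, 13, 12, 15, 11, 13, 11, 11, 11, 15, 10, 14, 13, 12, 14, 13, 11, 13, 13, 13, 10, 13, 14, 13, 17, 11, 13, 12, 15, 15, 13, 15]
t 4.25 stand xy [0.0903 0.0051] z 0.1494 head -0.0 Fstand [-0.6  0.6] 0.0
```

```bash
echo '[[-0.034,0.017,0,0,0],[-0.034,0.017,0,0,0],[-0.034,0.017,0,0,0],[-0.034,0.016,0,0,0],[0,0,0,0.105,0],[0,0,0,0.105,0],[0,0,0,0,0],[0,0,0.03,0,0],[0,0,0.03,0,0],[0,0,0.03,0,0],[0,0,0.022,0,0],[0,0,0,0,0],[0,0,0,0,0]]' > mv.in && python3 nudge.py mv.in
python3 - <<'E'
from h import *
st();o=bot.get_obs();w=bot.read_camera("wrist");np.save("pose2.npy",np.r_[o["eef_pos"],o["tool_rot"]]);cv2.imwrite("pics/w2.png",w)
a=bot.read_camera("scene");a=a[110:240,160:300]
cv2.imwrite("pics/t3.png",np.hstack([cv2.resize(a,(323,300)),cv2.resize(w[:,60:],(471,300))]))
E
```

```text
t: 5.55
eef_pos: [0.5088, -0.1952, 0.0371]
tool_rot: [-0.0, 0.998, 0.069, -0.001]
contact_force: [0.5, 0.5, 0.4]
gripper_width: 0.001
grasp_force: 0.0
t 5.55 stand xy [-0.0461 -0.0615] z 0.0371 head -11.93 Fstand [0.7 0.3] 0.4
```

View pics/t3.png

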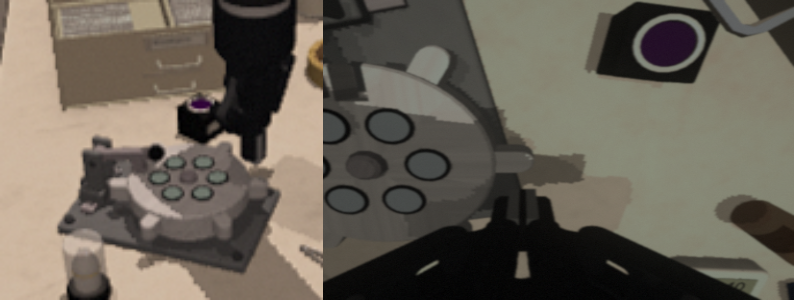

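The finger stands beside the rim with lug C directly ahead of it (515,160). I'll approach and start turning.

```bash
echo '[[0.004,0,0,0,0],[0.004,0,0,0,0],[0.004,0,0,0,0],[0.001,0,0,0,0],[0.001,0,0,0,0],[0.001,0.0003,0,-0.014,0],[0.001,0.0003,0,-0.014,0],[0.001,0.0003,0,-0.014,0],[0.001,0.0003,0,-0.014,0],[0.001,0.0003,0,-0.014,0],[0.001,0.0003,0,-0.014,0],[0.001,0.0003,0,-0.014,0],[0.001,0.0003,0,-0.014,0],[0.001,0.0003,0,-0.014,0],[0.001,0.0003,0,-0.014,0]]' > mv.in && python3 nudge.py mv.in
cat >> h.py <<'E'
def look(name):
    st();o=bot.get_obs();w=bot.read_camera("wrist");cv2.imwrite("pics/w_%s.png"%name,w);np.save("p_%s.npy"%name,np.r_[o["eef_pos"],o["tool_rot"]])
    a=bot.read_camera("scene");cv2.imwrite("pics/s_%s.png"%name,a);a=a[110:240,160:300]
    cv2.imwrite("pics/v_%s.png"%name,np.hstack([cv2.resize(a,(323,300)),cv2.resize(w[:,60:],(471,300))]))
E
python3 -c "
from h import *
look('3')"
```

```text
t: 7.15
eef_pos: [0.533, -0.1945, 0.0372]
tool_rot: [-0.0, 0.99, 0.138, -0.0]
contact_force: [-1.0, 0.0, -0.8]
gripper_width: 0.003
grasp_force: 0.6
t 7.15 stand xy [-0.0231 -0.0691] z 0.0372 head -3.95 Fstand [-1.   0.4] -0.8
```

View pics/v_3.png

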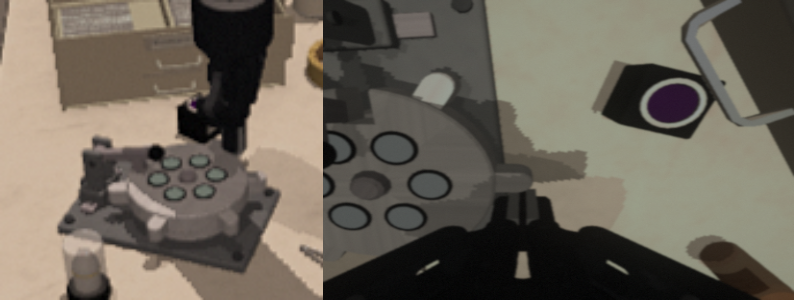

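Contact at ~1 N; wheel turned about 8°. Continuing slowly.

```bash
echo '[[0.001,0.0003,0,-0.014,0],[0.001,0.0003,0,-0.014,0],[0.001,0.0003,0,-0.014,0],[0.001,0.0003,0,-0.014,0],[0.001,0.0003,0,-0.014,0],[0.001,0.0003,0,-0.014,0],[0.001,0.0003,0,-0.014,0],[0.001,0.0003,0,-0.014,0]]' > mv.in && python3 nudge.py mv.in; python3 -c "
from h import *
st()"; echo '[[0.001,0.0003,0,-0.014,0],[0.0007,0.0002,0,-0.01,0]]' > mv.in && python3 nudge.py mv.in;python3 -c "
from h import *
st()"
```

```text
t: 8.05
eef_pos: [0.5418, -0.1945, 0.0374]
tool_rot: [0.0, 0.981, 0.193, 0.0]
contact_force: [-0.8, 0.5, -0.1]
gripper_width: 0.002
grasp_force: 0.4
t 8.05 stand xy [-0.0148 -0.072 ] z 0.0374 head 2.45 Fstand [-0.6  0.8] -0.1
t: 8.25
eef_pos: [0.5435, -0.1943, 0.0374]
tool_rot: [0.0, 0.979, 0.205, 0.0]
contact_force: [-1.1, -0.4, -0.6]
gripper_width: -0.002
grasp_force: 0.5
t 8.25 stand xy [-0.0131 -0.0724] z 0.0374 head 3.82 Fstand [-1.1 -0. ] -0.6
```

```bash
for i in 1; do echo '[[0.0005,0.0001,0,-0.007,0],[0.0005,0.0001,0,-0.007,0]]' > mv.in && python3 nudge.py mv.in | grep force; done; echo '[[0.0005,0.0001,0,-0.007,0],[0.0005,0.0001,0,-0.007,0]]' > mv.in && python3 nudge.py mv.in | grep force;  python3 -c "
from h import *
look('4')"
```

```text
contact_force: [-0.5, -0.1, 1.0]
grasp_force: 0.5
contact_force: [-1.7, -1.1, 0.9]
grasp_force: 0.6
t 8.65 stand xy [-0.0113 -0.0726] z 0.0374 head 5.4 Fstand [-1.9 -0.5] 0.9
```

View pics/v_4.png

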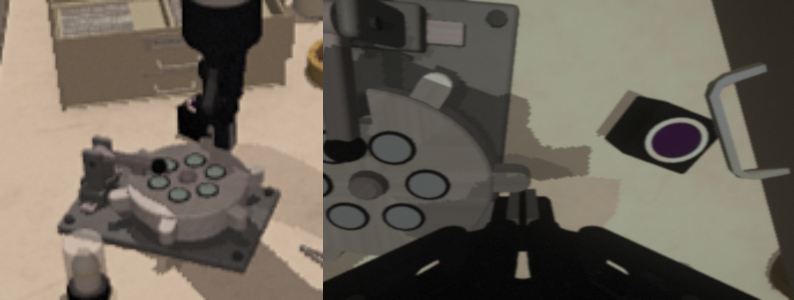

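The ball has gone from (155,152) to (159,166), so the pawl has dropped into the slot. Now I press on gently, watching the force.

```bash
echo '[[0.0005,0,0,0,0],[0.0005,0,0,0,0]]' > mv.in && python3 nudge.py mv.in | grep contact; echo '[[0.0005,0,0,0,0],[0,0,0,0,0]]' > mv.in && python3 nudge.py mv.in; python3 -c "
from h import *
st()"
```

```text
contact_force: [-1.8, -0.3, 0.9]
t: 9.15
eef_pos: [0.5464, -0.1933, 0.0373]
tool_rot: [0.0, 0.976, 0.218, -0.0]
contact_force: [-1.8, -0.8, 1.5]
gripper_width: -0.002
grasp_force: 1.1
t 9.15 stand xy [-0.0101 -0.0725] z 0.0373 head 5.35 Fstand [-1.9 -0.1] 1.5
```

```bash
echo '[[0.0005,0,0,0,0],[0.0005,0,0,0,0]]' > mv.in && python3 nudge.py mv.in | egrep "contact|eef"; echo '[[0.0005,0,0,0,0],[0,0,0,0,0]]' > mv.in && python3 nudge.py mv.in| egrep "contact|eef"; python3 -c "
from h import *
st()"
```

```text
eef_pos: [0.5467, -0.1933, 0.0372]
contact_force: [-4.7, -2.8, 3.0]
eef_pos: [0.5469, -0.1933, 0.0372]
contact_force: [-4.6, -3.1, 2.6]
t 9.55 stand xy [-0.0096 -0.0726] z 0.0372 head 5.33 Fstand [-5.4 -1.3] 2.6
```

```bash
echo '[[0.0005,0,0,0,0],[0,0,0,0,0]]' > mv.in && python3 nudge.py mv.in | egrep "contact|eef"; echo '[[0.0004,0,0,0,0],[0,0,0,0,0]]' > mv.in && python3 nudge.py mv.in| egrep "contact|eef"
```

```text
eef_pos: [0.5471, -0.1933, 0.0371]
contact_force: [-5.7, -3.9, 3.2]
eef_pos: [0.5472, -0.1933, 0.0371]
contact_force: [-6.5, -3.5, 5.2]
```

```bash
echo '[[0.0004,0,0,0,0],[0,0,0,0,0]]' > mv.in && python3 nudge.py mv.in | egrep "contact|eef"; echo '[[0.0004,0,0,0,0],[0,0,0,0,0]]' > mv.in && python3 nudge.py mv.in| egrep "contact|eef"
```

```text
eef_pos: [0.5473, -0.1933, 0.0371]
contact_force: [-7.1, -3.5, 4.6]
eef_pos: [0.5474, -0.1933, 0.037]
contact_force: [-6.3, -3.6, 4.4]
```

```bash
echo '[[0.0003,0,0,0,0],[0,0,0,0,0],[0,0,0,0,0],[0,0,0,0,0]]' > mv.in && python3 nudge.py mv.in | egrep "contact|eef";echo '[[0,0,0,0,0],[0,0,0,0,0],[0,0,0,0,0],[0,0,0,0,0]]' > mv.in && python3 nudge.py mv.in | egrep "contact|eef"
```

```text
eef_pos: [0.5474, -0.1932, 0.037]
contact_force: [-7.2, -4.1, 5.9]
eef_pos: [0.5474, -0.1933, 0.037]
contact_force: [-6.8, -4.5, 5.4]
```

```bash
echo '[[0.0005,0,0,0,0],[0,0,0,0,0],[0,0,0,0,0]]' > mv.in && python3 nudge.py mv.in | egrep "contact|eef";echo '[[0.0004,0,0,0,0],[0,0,0,0,0],[0,0,0,0,0],[0,0,0,0,0],[0,0,0,0,0]]' > mv.in && python3 nudge.py mv.in | egrep "contact|eef"; echo '[[0,0,0,0,0],[0,0,0,0,0],[0,0,0,0,0],[0,0,0,0,0],[0,0,0,0,0],[0,0,0,0,0]]' > mv.in && python3 nudge.py mv.in | egrep "contact|eef"
```

```text
eef_pos: [0.5476, -0.1933, 0.0369]
contact_force: [-8.8, -4.9, 5.0]
eef_pos: [0.5477, -0.1933, 0.0369]
contact_force: [-8.3, -5.2, 5.4]
eef_pos: [0.5477, -0.1933, 0.0369]
contact_force: [-9.3, -5.2, 4.7]
```

About 10 N was held for over a second. Backing off and lifting clear.

```bash
echo '[[-0.002,0,0,0,0],[-0.003,0,0,0,0],[-0.004,0.001,0,0,0],[-0.006,0.002,0,0,0],[0,0,0,0,0],[0,0,-0.03,0,0],[0,0,-0.04,0,0],[0,0,-0.04,0,0],[0,0,-0.04,0,0],[0,0,-0.04,0,0],[0,0,0,0,0],[0,0,0,0,0]]' > mv.in && python3 nudge.py mv.in; python3 -c "
from h import *
look('5')
b=cv2.imread('pics/s_5.png')[110:260,160:360];w=cv2.imread('pics/w_5.png')
cv2.imwrite('pics/f5.png',np.hstack([cv2.resize(b,(400,300)),cv2.resize(w,(400,300))]))"
```

```text
t: 13.75
eef_pos: [0.5389, -0.2003, 0.2283]
tool_rot: [0.001, 0.976, 0.218, 0.001]
contact_force: [-0.9, 0.5, -0.4]
gripper_width: -0.005
grasp_force: 0.0
t 13.75 stand xy [-0.0196 -0.0765] z 0.2283 head 5.37 Fstand [-0.6  0.8] -0.4
```

View pics/f5.png

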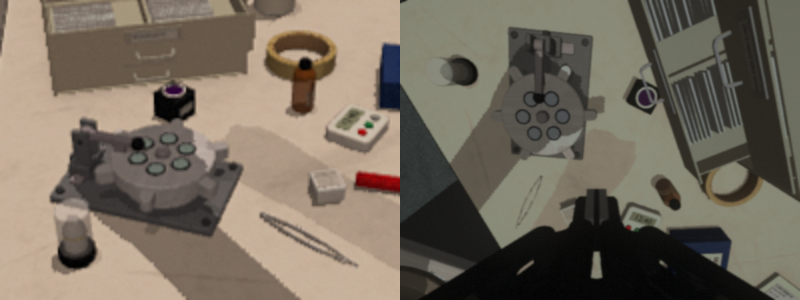

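The picture shows the pawl bar pointing along the slot, ball at (138,143) left and (540,98) right, wheel flat and the bystanders in place. I'll check the ball's height numerically.

```bash
python3 -c "
from h import *
S=cam('scene');W=cam('wrist',P(np.load('p_5.npy')))
x,e=tri(S,(229,181.5),W,(179.5,125.5));print(x,e,R2@(x[:2]-C0))
for z in(.060,.075):
  X=np.r_[C0+R2.T@np.array([.028,.004]),z];print(z,proj(S,X),proj(W,X))"
```

```text
[ 0.55555556 -0.11098234  0.05959941] 0.0002469556766388895 [0.02645304 0.00185392]
0.06 [227.91203168 181.7891925 ] [177.39199952 123.92717208]
0.075 [227.51831507 176.23393821] [173.80736636 125.41493595]
```

Ball at z = 0.060 means the pawl is fully dropped.

```bash
python3 -c "
from station import bot
print(bot.hand_in())"
```

```text
the job is handed in; nothing more can be done
None
```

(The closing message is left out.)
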